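Shut and pin the steel site chest

ROBOT

A 6-joint arm with a two-finger parallel gripper is mounted at the origin on the work surface. World frame = base frame: x ahead of the robot, y to its left, z up, the work surface at z = 0. Lengths are in m, angles in rad, forces in N, time in s.
With the tool pointing down it reaches from about 0.35 to 0.925 m from the base axis. Payload 6.4 kg.
Tool frame: the origin (TCP) lies at the very end of the fingers, on their centre line; the grasp point (between the pads) lies env.grasp_offset behind it (env.grasp_offset is the distance from the TCP to the grasp point, in m); z points along the fingers, y is the direction in which the jaws open and shut (so a half turn about z gives the same grasp; the last joint's range is limited). The gripper opens to 94 mm and grips with 3 to 60 N. Pads are 16 mm wide; open, the fingers measure 119 mm over their backs; the gripper's body (75 mm by 177 mm) begins 78 mm behind the grasp point.
Start: joints at [0.954, 0.245, 1.558, -0, 1.339, -0.174], TCP at [0.279, 0.587, 0.205] pointing down, gripper open.
Joint ranges: [-3.13, 3.13], [-1.02, 2.26], [0.13, 2.54], [-0.95, 4.09], [0.21, 2.88], [-2.74, 2.74]. Speed limits (rad/s): [2.57, 2.57, 3.14, 3.14, 3.14, 3.14].

INTERFACE

Orientations are given as a 3x3 rotation matrix whose columns are the frame's x, y, z axes.
In Python, from rig import env, optics gives the robot as it stands.
- The arm moves only by the tool jog_arm, never from a script. Its argument "series" is a list of rows, each a list of 4 numbers: the shift along the tool's x, y, z in m, then the turn about the tool's z in rad. In form: [[x, y, z, roll], ...]. A call has 1 to 5 rows; each row shifts and turns the commanded pose from where the row before left it, along the tool's axes as they then stand; what a row does not reach is not made up. A row lasts 1/8 s, in which the tool goes at most 62.5 mm and 10.7 degrees, less where a joint would pass 70% of its speed; a pose out of reach is approached as far as the arm can. A call with a gripper value outside its range is refused whole. "gripper" is the opening, from -1 (shut) to 1 (fully open), so that 0 is half open, set as the call begins (left out, the last holds). The fingers move at their own pace and stop on an object; the grip force is fixed at half the most. Time passes only in rows, so rows that do not move let the fingers close. It gives the time, the measured TCP pose, the force and the opening at its end, in the units of the state.
- env.state(): the state, without advancing time (a new reading comes with each control period).
- optics.capture(name): name is "scene" or "top" or "wrist"; returns a dict with "pixels" (400x640x3 uint8, red, green, blue), "fx", "fy", "cx", "cy" (pixels), "R" (3x3) and "t" (3): a world point X has camera coordinates R X + t; the wrist camera has in their place "tool_from_camera" (4x4, takes a point from camera to tool coordinates, whose origin is the TCP and whose axes are the flange's). Camera axes: x right, y down, z forward; pixel columns grow to the right and rows downward; lengths in m; the calibration is good to about 2 mm. A picture is of the moment at which its call begins: read the wrist's pose just before it. There is no depth.
- env.job_done(): hands the job in, once; it reports no verdict.
The state is a dict: "t": time; "q": joint angles; "qvel": joint speeds; "effort": joint torques, N m; "tcp_pos": TCP position; "ee_rot": TCP orientation; "force": force on the tool from outside, world axes, zero at the start; "torque": the same for the moment, N m; "finger_gap": finger opening in m.
Only numpy, scipy, OpenCV 4.12 (cv2) and the standard library are available. Lean on these libraries where they do the work, as an engineer would, in place of code of your own. Each camera call takes 0.05 s, during which the arm holds its last target.

TASK

The steel chest on the bench is going out on a job. Shut its lid, swing the hasp tongue that is folded back on the lid over and all the way down so that its eye sits between the two ears of the staple on the chest's front, then push the red-headed pin, already started in the guide tube of the first ear, straight through the eye and the far ear until its head is fully home. Leave the other things on the bench where they are.

Things in the scene. Friction and masses are not known exactly. Their poses are not given: they have to be found in the camera images.
- chest: Grey-green steel chest, 220 deep (x), 320 wide (y), 130 high without its lid; heavy, does not shift. Origin: centre of its underside, on the bench. z up; its front, with the staple, faces its -x (roughly to the robot's right); the pin is pushed from its +y side (nearer the robot) towards its -y.
- staple (a point): Centre of the fork-like staple at the middle of the chest's front, on the line of its holes: 97 above the bench, 136 in front of the chest's centre, 26 off its front face. Axes as the chest's. Two zinc ears 8 thick, 34 high, 42 out from the face, gap 14 (y -7 to +7); a guide tube 26 in diameter on the +y ear (y 15 to 65). Holes 15.5, along y. Ear tops 114 above the bench.
- pin_mouth (a point): Outer mouth of the guide tube on the line of the holes, 65 from staple along +y; axes as the chest's. The pin goes in along -y.
- lid_hinge (a point): Middle of the lid's hinge line, along the rear rim of the chest: chest x = +110, z = 130. The hinge line runs along the chest's y.
- lid (a joint): Lid angle, rad: 0 shut, growing as it opens (starts 0.45 to 0.85). The lid is 220 x 320 and 30 deep; shut, its top face is 160 above the bench. Its hinge is stiff and stays where it is left: 3 to 10 N on the top face, 140 from the hinge line, moves it; follow its arc. It does not lock or spring back.
- lid_edge (a point): Middle of the top front edge of the lid, 220 from the hinge line.
- hasp (a joint): Hasp angle relative to the lid, rad: 0 = hanging down the chest's front against its stop (lid shut, its eye is then in line with the ears' holes); pi/2 = straight out in front; pi = upright; 3.85 = other stop, leaning back over the lid (starts 3.4 to 3.75). It turns stiffly, 1 to 3 N at the tongue (follow its arc), and stays where it is left, so push it down all the way.
- hasp_hinge (a point): Hinge of the hasp, in a bracket on the middle of the lid's front edge; with the lid shut, 26 in front of the chest's front face and 152 above the bench. Its line runs along the chest's y. The bracket is 22 wide and reaches 4 in front of the hinge line.
- hasp_eye (a point): Centre of the eye (29 across, 17 hole) at the end of the hasp's zinc flat-bar tongue, 55 from hasp_hinge. The tongue is 10 thick (along the hinge line) and 18 wide; below the eye a bent thumb tab ends about 90 from the hinge. With lid shut and hasp down, about 29 of tongue shows between bracket and ear tops.
- pin: Loose yellow pin, 14 in diameter, 83 long under its domed red head (22 in diameter, 8 thick), 5 long tapered nose, about 0.1 kg. Origin: on its axis under the head; head towards its +y. It starts parked in guide tube and +y ear, 26 to 29 of shank standing out, with play, nose short of the gap; it slides with 1 to 3 N pushed squarely and falls if pulled out. Seated, its origin is at pin_mouth.
- wrench: Bystander: steel open-ended wrench, 190 long, lying flat in front of the chest. Origin: under its middle.
- jar: Bystander: jar of brown hardware, 68 in diameter, 90 high, on the bench beyond the chest's front. Origin: centre of its foot.
- hammer: Bystander: hammer, 290 long, lying behind the chest. Origin: under its middle.
- screwdriver: Bystander: green-handled screwdriver, 210 long, lying at the robot's right. Origin: under its middle.
- mug: Bystander: blue mug, 80 in diameter, 90 high, standing behind the chest. Origin: centre of its foot.
- spray_can: Bystander: white spray can, 56 in diameter, 150 high, standing behind the chest. Origin: centre of its foot.
- tape: Bystander: grey tape roll, 100 in diameter, 45 high, lying at the robot's right. Origin: centre of its underside.

How it is judged:
On the way, in this order (a step that is already met when the one before it is completed fails the run):
1. the lid is shut and the hasp is down between the ears (value of joint lid below 0.03 rad and value of joint hasp below 0.08 rad), for 0.2 s.
2. the pin is home (distance between pin and pin_mouth below 0.0035 m and value of joint hasp below 0.08 rad), for 0.2 s.
At the end, for the whole second after the job is handed in: Lid shut (below 0.03 rad), hasp down (below 0.08 rad), pin through both ears and the eye with its head seated: its origin within 3.5 mm of pin_mouth, its axis within 0.08 rad of the holes', at rest (all of step 2 and value of joint lid below 0.03 rad and angle between the y axis of pin and the y axis of chest, either way round below 0.08 rad and linear speed of pin below 0.01 m/s); the robot touches nothing.
It fails at once if another thing on the bench is shifted by more than 30 mm (distance of any of wrench, jar, hammer, screwdriver, mug, spray_can, tape from where it was at the start of the episode above 0.03 m).
It also fails if it takes over 62 s, if anything falls off the work surface, if the arm or the gripper's body presses on something with over 40 N, if the wrist force passes 120 N, or if a joint passes its speed limit or range.

## Working session

There is one attempt and no reset: what is moved stays moved. The work goes in short steps, Python scripts to look and compute and a tool call to move; the robot and the scene stay as the last step left them, time stands still between calls to the robot, and variables do not carry over. Pictures are saved under pics/ and viewed, and the job is handed in when it is done.

Besides the shell and the picture viewer there is one more tool, called after "Request:" as name(argument=value, ...), one argument or row to a line, values as JSON. jog_arm: Moves the arm, as the interface text tells. Its arguments: {"type":"object","properties":{"series":{"type":"array"},"gripper":{"type":"number"}},"required":["series"]}

```bash
ls; mkdir -p pics
python3 - <<'E'
from rig import env, optics
import cv2
s=env.state(); print({k:(v if not hasattr(v,'tolist') else v.tolist()) for k,v in s.items()}, env.grasp_offset)
for n in ["scene","top","wrist"]:
    c=optics.capture(n); cv2.imwrite(f"pics/{n}0.png",c["pixels"][:,:,::-1])
    print(n,{k:(v.tolist() if hasattr(v,'tolist') else v) for k,v in c.items() if k!="pixels"})
E
```

```text
pics
{'t': 0.0, 'q': [0.9539039217170405, 0.2458024366095903, 1.5589895922799384, -3.4060185584695366e-05, 1.3387235787499299, -0.1740988726416647], 'qvel': [-0.00015314801115203137, 0.00024135806193096356, 0.0011755766160374997, -0.0011301820477194677, 0.0006351365931454013, 0.00027727216992945], 'effort': [-0.0007870998342696112, -41.58303380012512, -31.4608097076416, 0.06850661477074027, 0.033254834124818444, -0.00015432008694915567], 'tcp_pos': [0.278151066631661, 0.5868127383750127, 0.20436595036297545], 'ee_rot': [[-0.9035614658222534, 0.4284571150009446, -0.0010853967974493385], [0.42845838444641365, 0.9035601208762101, -0.0015876900635049763], [0.00030046415737694526, -0.001899622919370389, -0.999998150575317]], 'force': [0.09530140290289443, -0.1800701800830518, -0.4736698314597564], 'torque': [0.019017083450020688, -0.023467580247474685, 0.00010833612381373613], 'finger_gap': 0.09448129443391604} 0.0188
scene {'fx': 415.25056993849904, 'fy': 415.25056993849904, 'cx': 323.486180047495, 'cy': 197.09403672155887, 'R': [[0.6637990013390883, 0.7477952480934345, 0.013158751844626
[... 309 characters left out ...]
902, 'R': [[-0.012010149994099007, -0.9998260971176909, -0.014266457847869613], [-0.9856132604514383, 0.01424252706185287, -0.16841511584527527], [0.16858901838318033, 0.012038519231956434, -0.9856129143509117]], 't': [0.040109383628199664, 0.5399325141754725, 1.028462641494944]}
wrist {'fx': 281.1257391423082, 'fy': 281.1257391423082, 'cx': 318.8949000125322, 'cy': 200.82804473851508, 'tool_from_camera': [[-0.00015101511500623853, -0.958973169523425, -0.283496803030703, 0.08275733193790667], [0.9999999550444353, -7.138032629262607e-05, -0.0002912318219749267, -6.50668750921124e-05], [0.0002590474090821099, -0.2834968342663516, 0.958973137191754, -0.17954449234327344], [0.0, 0.0, 0.0, 1.0]]}
```

View pics/scene0.png

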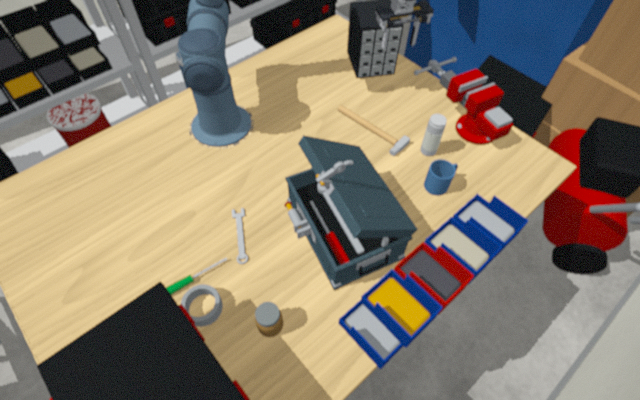

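View pics/top0.png

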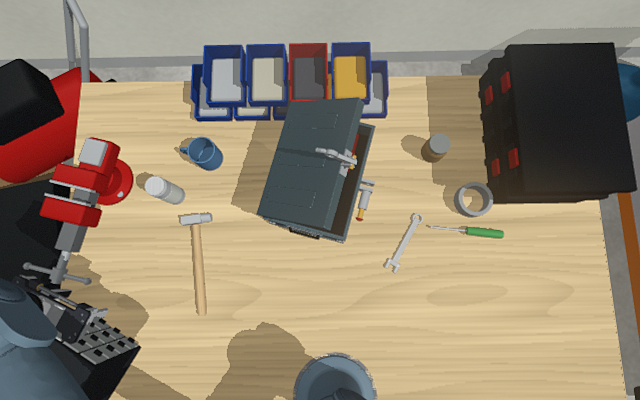

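View pics/wrist0.png

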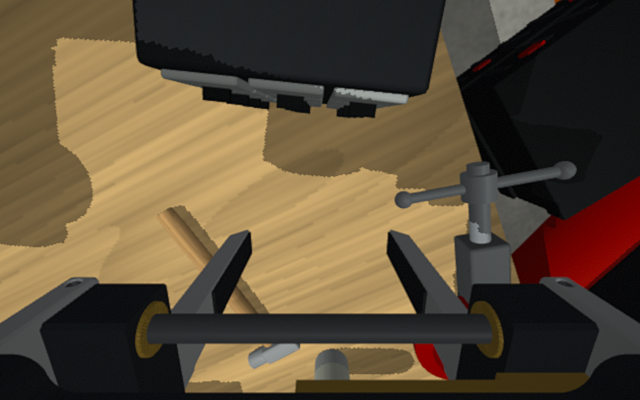

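```bash
cat > h.py <<'E'
import numpy as np, cv2
from rig import env, optics
def crop(name,fn,x0,y0,x1,y1,k,c=None):
    c=c or optics.capture(name)
    p=cv2.resize(np.ascontiguousarray(c["pixels"][y0:y1,x0:x1,::-1]),None,fx=k,fy=k,interpolation=cv2.INTER_CUBIC)
    for i in range(x0-x0%10+10,x1,10):
        cv2.line(p,((i-x0)*k,0),((i-x0)*k,4 if i%50 else 12),(0,255,255),1)
        if i%50==0: cv2.putText(p,str(i),((i-x0)*k,22),0,.4,(0,255,255))
    for i in range(y0-y0%10+10,y1,10):
        cv2.line(p,(0,(i-y0)*k),(4 if i%50 else 12,(i-y0)*k),(0,255,255),1)
        if i%50==0: cv2.putText(p,str(i),(14,(i-y0)*k),0,.4,(0,255,255))
    cv2.imwrite("pics/"+fn,p); return c
def ray(c,uv):
    d=np.array([(uv[0]-c["cx"])/c["fx"],(uv[1]-c["cy"])/c["fy"],1.])
    return -c["R"].T@c["t"], c["R"].T@d
def onz(c,uv,z):
    o,d=ray(c,uv); return o+d*(z-o[2])/d[2]
def proj(c,X):
    p=c["R"]@np.asarray(X)+c["t"]; return np.array([c["fx"]*p[0]/p[2]+c["cx"],c["fy"]*p[1]/p[2]+c["cy"]])
def tri(*cu):
    A=np.zeros((3,3));b=np.zeros(3)
    rs=[ray(c,u) for c,u in cu]
    for o,d in rs:
        d=d/np.linalg.norm(d);P=np.eye(3)-np.outer(d,d);A+=P;b+=P@o
    X=np.linalg.solve(A,b)
    return X,[np.linalg.norm(np.cross(X-o,d/np.linalg.norm(d))) for o,d in rs]
def wristcam():
    s=env.state();c=optics.capture("wrist");T=c["tool_from_camera"]
    R=s["ee_rot"]@T[:3,:3];o=s["ee_rot"]@T[:3,3]+s["tcp_pos"]
    c["R"]=R.T;c["t"]=-R.T@o;return c
E
python3 - <<'E'
from h import *
c=crop("top","t1.png",240,90,400,250,4)
d=crop("scene","s1.png",270,120,430,290,4)
for k in(c,d): print(-k["R"].T@k["t"])
E
```

```text
[0.35925886 0.02003124 1.10517108]
[ 1.03965339 -0.44933645  1.08359363]
```

View pics/t1.png

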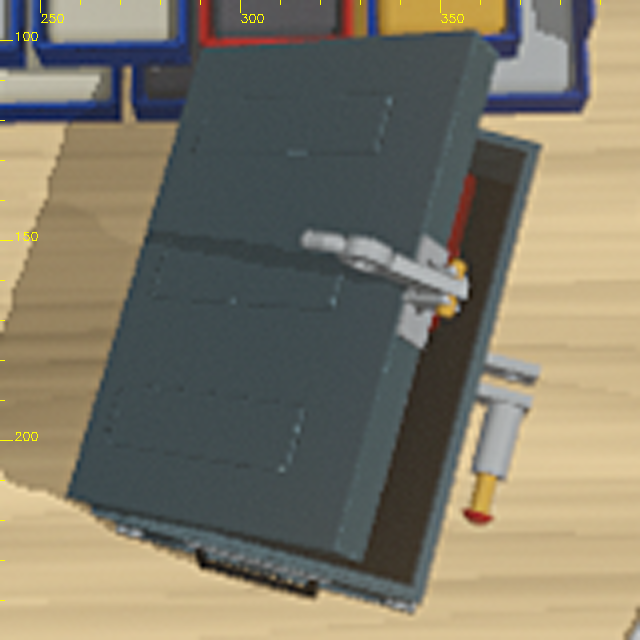

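View pics/s1.png

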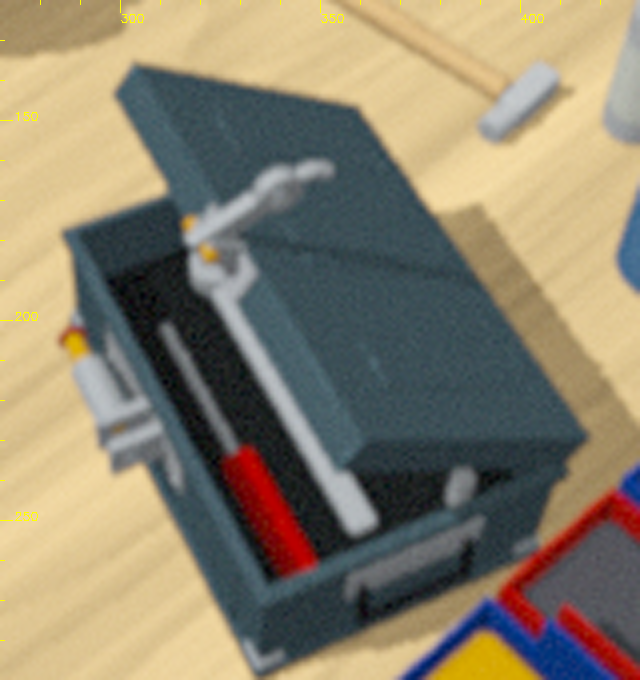

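```bash
cat > fit.py <<'E'
from h import *
from scipy.optimize import least_squares
T=optics.capture("top");S=optics.capture("scene")
obs=[(T,(-.110,-.16,.13),(374.7,126.5)),(T,(-.110,.16,.13),(343.5,240.5)),(S,(-.110,.16,.13),(286.5,178)),(S,(-.110,-.16,.13),(336,266.5)),
(T,(-.152,-.011,.114),(374.5,183)),(T,(-.152,.011,.114),(372.5,190.7)),(T,(-.136,.065,.097+.0),(361.5,208.5))]
def W(p,X):
    c,s=np.cos(p[2]),np.sin(p[2]);return np.array([p[0]+c*X[0]-s*X[1],p[1]+s*X[0]+c*X[1],X[2]])
f=lambda p:np.concatenate([proj(c,W(p,X))-u for c,X,u in obs])
r=least_squares(f,[.6,0,1.4],loss='soft_l1')
print(r.x,np.round(f(r.x).reshape(-1,2),1))
np.save("chest.npy",r.x)
E
cat >> h.py <<'E'
def W(X,p=None):
    p=np.load("chest.npy") if p is None else p
    c,s=np.cos(p[2]),np.sin(p[2]);return np.array([p[0]+c*X[0]-s*X[1],p[1]+s*X[0]+c*X[1],X[2]])
def L(X):
    p=np.load("chest.npy");c,s=np.cos(p[2]),np.sin(p[2]);d=np.asarray(X)[:2]-p[:2]
    return np.array([c*d[0]+s*d[1],-s*d[0]+c*d[1],X[2]])
E
python3 fit.py
python3 - <<'E'
from h import *
T=optics.capture("top");S=optics.capture("scene")
for n,X in dict(mouth=(-.136,.065,.097),staple=(-.136,0,.097),hh=(-.136,0,.152)).items(): print(n,W(X),proj(T,W(X)),proj(S,W(X)))
# lid angle: front top edge in side; lid top front far corner
for uv,y in [((364,102),-.16),((328,230),.16)]:
  for th in np.arange(.3,1,.1):
    r,z=.22,.03
    X=W((.11-(r*np.cos(th)-0*z),y,.13+r*np.sin(th)))  # bottom edge
    Xt=W((.11-(r*np.cos(th)-z*np.sin(th)),y,.13+r*np.sin(th)+z*np.cos(th)))
    print(y,round(th,2),proj(T,X).round(1),proj(T,Xt).round(1),proj(S,Xt).round(1))
E
```

```text
[0.60822921 0.03051669 1.29209621] [[-1.4  0.2]
 [ 0.3 -1.2]
 [-0.4 -0.8]
 [-0.6  2.4]
 [-0.1 -0. ]
 [-0.1 -0.1]
 [-0.3  0.5]]
mouth [ 0.50832287 -0.08235369  0.097     ] [361.19326194 209.03045081] [291.23448439 211.54967094]
staple [ 0.57081477 -0.10023559  0.097     ] [366.96231275 186.59923096] [300.51787474 229.50494634]
hh [ 0.57081477 -0.10023559  0.152     ] [369.32076322 182.25150935] [299.84871968 218.87982376]
-0.16 0.3 [372.8 116.6] [370.8 111.2] [344.1 248.4]
-0.16 0.4 [371.  112.6] [367.7 106.9] [348.6 242.6]
-0.16 0.5 [368.2 108.5] [363.6 102.5] [353.9 236.7]
-0.16 0.6 [364.5 104.1] [358.6  97.9] [360.  230.5]
-0.16 0.7 [359.8  99.6] [352.7  93.3] [366.8 224.4]
-0.16 0.8 [354.3  95.1] [345.9  88.7] [374.2 218.2]
-0.16 0.9 [347.8  90.5] [338.2  84.2] [382.2 212.2]
0.16 0.3 [341.3 236.4] [338.2 234.5] [290.3 153.9]
0.16 0.4 [338.6 235. ] [334.2 232.7] [293.5 147.8]
0.16 0.5 [335.  233.2] [329.2 230.6] [297.4 141.7]
0.16 0.6 [330.4 231.2] [323.2 228.2] [302.  135.6]
0.16 0.7 [324.8 229. ] [316.2 225.7] [307.4 129.6]
0.16 0.8 [318.2 226.5] [308.4 222.9] [313.3 123.7]
0.16 0.9 [310.8 223.8] [299.8 220. ] [319.7 118.2]
```

Request:
jog_arm(
  series=[
    [0,0,-0.04,0.176],
    [0,0,-0.04,0.176],
    [0,0,-0.04,0.176],
    [0,0,-0.04,0.176],
    [0,0,0,0.176],
  ],
  gripper=-1,
)

```text
t: 1.08
tcp_pos: [0.2793, 0.5885, 0.3707]
ee_rot: [[-0.24, 0.971, 0.005], [0.971, 0.24, 0.007], [0.005, 0.006, -1.0]]
force: [-0.4, -0.1, 0.4]
finger_gap: 0.0471
```

Request:
jog_arm(
  series=[
    [0,0,0,0.176],
    [0,0,0,0.176],
    [0,0,0,0.175],
  ],
)

```text
t: 1.45
tcp_pos: [0.2785, 0.5873, 0.3654]
ee_rot: [[0.281, 0.96, -0.0], [0.96, -0.281, -0.0], [-0.0, -0.0, -1.0]]
force: [0.4, -0.4, 0.7]
finger_gap: 0.0174
```

```bash
cat >> h.py <<'E'
def lidpt(r,th,y,h=.03): return W((.11-(r*np.cos(th)-h*np.sin(th)),y,.13+r*np.sin(th)+h*np.cos(th)))
def delta(X):
    s=env.state(); return s["ee_rot"].T@(np.asarray(X)-s["tcp_pos"])
def st():
    s=env.state(); a=np.degrees(np.arctan2(s["ee_rot"][1,0],s["ee_rot"][0,0])); p=np.load("chest.npy")
    print("t",round(s["t"],2),"tcp",s["tcp_pos"].round(4),"chest",L(s["tcp_pos"]).round(4),"yaw err deg",round(a-np.degrees(p[2]),2),"gap",round(s["finger_gap"],4),"F",s["force"].round(1),"zaxis",s["ee_rot"][:,2].round(4),"q",s["q"].round(2))
E
python3 - <<'E'
from h import *
st()
for th in (.6,.45,.3,.15,0):
    X=lidpt(.185,th,.08); print(th,X.round(3),L(X).round(3),delta(X).round(3))
E
```

```text
t 1.45 tcp [0.2785 0.5873 0.3654] chest [0.4446 0.4702 0.3654] yaw err deg -0.35 gap 0.0174 F [ 0.4 -0.4  0.7] zaxis [-1.e-04 -1.e-04 -1.e+00] q [0.95 0.17 1.36 0.   1.61 1.24]
0.6 [0.524 0.028 0.259] [-0.026  0.08   0.259] [-0.468  0.393  0.106]
0.45 [0.519 0.011 0.237] [-0.044  0.08   0.237] [-0.486  0.393  0.128]
0.3 [ 0.515 -0.003  0.213] [-0.058  0.08   0.213] [-0.5    0.393  0.152]
0.15 [ 0.512 -0.013  0.187] [-0.068  0.08   0.187] [-0.511  0.393  0.178]
0 [ 0.511 -0.02   0.16 ] [-0.075  0.08   0.16 ] [-0.517  0.393  0.205]
```

Request:
jog_arm(
  series=[
    [-0.045,0.039,0,0],
    [-0.045,0.039,0,0],
    [-0.045,0.039,0,0],
    [-0.045,0.039,0,0],
    [-0.045,0.039,0,0],
  ],
)

```text
t: 2.08
tcp_pos: [0.4044, 0.3156, 0.3657]
ee_rot: [[0.275, 0.961, 0.001], [0.961, -0.275, 0.0], [0.0, 0.001, -1.0]]
force: [0.4, -1.0, 0.0]
finger_gap: 0.0004
```

Request:
jog_arm(
  series=[
    [-0.045,0.039,0,0],
    [-0.045,0.039,0,0],
    [-0.045,0.039,0,0],
    [-0.045,0.039,0,0],
    [-0.045,0.039,0.02,0],
  ],
)

```text
t: 2.7
tcp_pos: [0.5307, 0.0456, 0.3474]
ee_rot: [[0.276, 0.961, 0.005], [0.961, -0.276, -0.0], [0.001, 0.004, -1.0]]
force: [0.1, 0.8, -0.8]
finger_gap: 0.0005
```

Run:
```python
from h import *
st()
c=crop("scene","s2.png",240,40,440,240,3)
crop("","w2.png",0,0,640,400,1,wristcam())
st()
for th in (.6,.45,.3,.15,0):
    X=lidpt(.185,th,.08); print(th,X.round(3),L(X).round(3),delta(X).round(3))
```

```text
t 2.7 tcp [0.5307 0.0456 0.3474] chest [-0.0068  0.0787  0.3474] yaw err deg -0.03 gap 0.0005 F [ 0.1  0.8 -0.8] zaxis [ 4.5e-03 -4.0e-04 -1.0e+00] q [-0.13 -0.12  1.68  0.    1.57  0.15]
t 2.8 tcp [0.5297 0.0432 0.3427] chest [-0.0094  0.0789  0.3427] yaw err deg -0.39 gap 0.0009 F [ 0.2  0.5 -1.1] zaxis [-4.4e-03 -5.0e-04 -1.0e+00] q [-0.13 -0.11  1.69 -0.    1.57  0.15]
0.6 [0.524 0.028 0.259] [-0.026  0.08   0.259] [-0.016 -0.001  0.084]
0.45 [0.519 0.011 0.237] [-0.044  0.08   0.237] [-0.034 -0.     0.105]
0.3 [ 0.515 -0.003  0.213] [-0.058  0.08   0.213] [-0.048 -0.     0.129]
0.15 [ 0.512 -0.013  0.187] [-0.068  0.08   0.187] [-0.059 -0.     0.156]
0 [ 0.511 -0.02   0.16 ] [-0.075  0.08   0.16 ] [-0.065  0.     0.183]
```

View pics/s2.png

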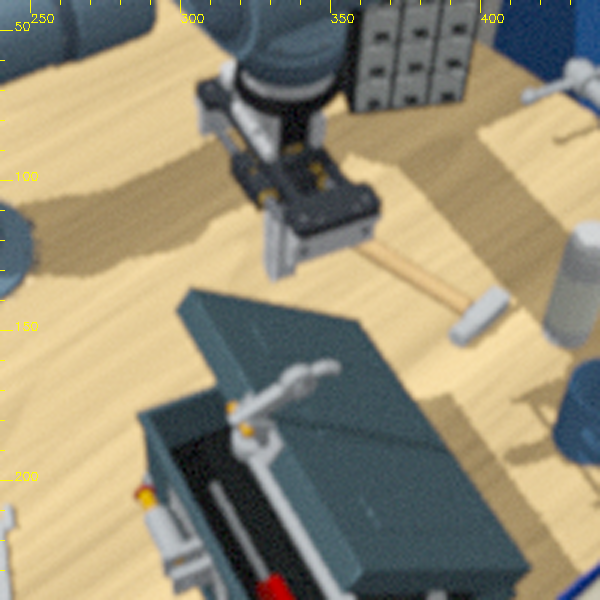

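View pics/w2.png

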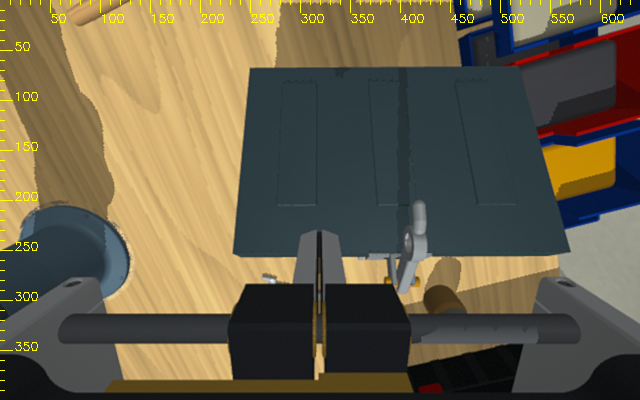

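Request:
jog_arm(
  series=[
    [-0.008,-0.035,0.025,0],
    [0,0,0.045,0],
    [0,0,0.01,0],
    [-0.006,0,0.008,0],
    [-0.005,0,0.008,0],
  ],
)

```text
t: 3.42
tcp_pos: [0.4913, 0.039, 0.2514]
ee_rot: [[0.275, 0.962, 0.002], [0.962, -0.275, 0.0], [0.001, 0.002, -1.0]]
force: [-1.5, 2.5, 4.8]
finger_gap: 0.0008
```

Run:
```python
from h import *
st()
crop("scene","s3.png",240,40,440,240,3)
```

```text
t 3.42 tcp [0.4913 0.039  0.2514] chest [-0.024   0.1148  0.2514] yaw err deg 0.02 gap 0.0008 F [-1.5  2.5  4.8] zaxis [ 2.5e-03  2.0e-04 -1.0e+00] q [-0.15 -0.17  1.9   0.    1.41  0.13]
```

View pics/s3.png

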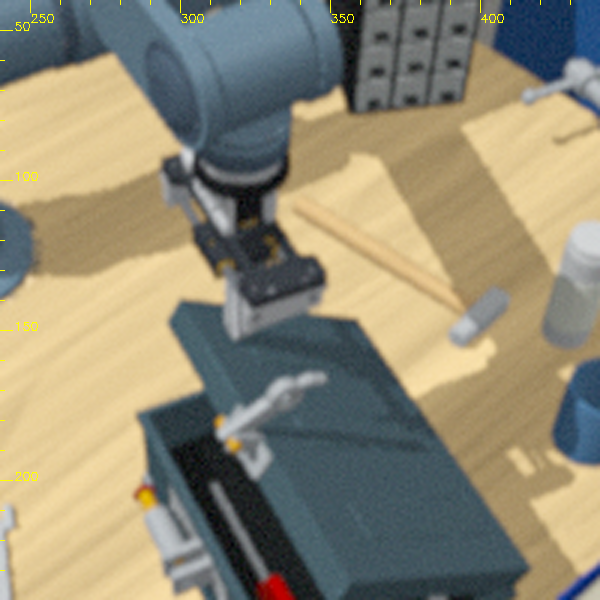

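Request:
jog_arm(
  series=[
    [-0.008,0,0.01,0],
    [-0.007,0,0.01,0],
    [-0.006,0,0.01,0],
    [-0.006,0,0.01,0],
    [-0.005,0,0.01,0],
  ],
)

```text
t: 4.1
tcp_pos: [0.4817, 0.0078, 0.1988]
ee_rot: [[0.276, 0.961, 0.0], [0.961, -0.276, 0.0], [0.0, 0.0, -1.0]]
force: [2.1, 1.6, 3.1]
finger_gap: 0.0009
```

Request:
jog_arm(
  series=[
    [-0.004,0,0.01,0],
    [-0.003,0,0.01,0],
    [-0.002,0,0.01,0],
    [-0.001,0,0.008,0],
  ],
)

```text
t: 4.6
tcp_pos: [0.4786, -0.0022, 0.1609]
ee_rot: [[0.275, 0.961, -0.001], [0.961, -0.275, -0.002], [-0.002, -0.0, -1.0]]
force: [0.7, -2.1, 3.9]
finger_gap: 0.0004
```

Run:
```python
from h import *
st()
crop("scene","s4.png",240,80,440,280,3)
```

```text
t 4.6 tcp [ 0.4786 -0.0022  0.1609] chest [-0.0671  0.1156  0.1609] yaw err deg -0.01 gap 0.0004 F [ 0.7 -2.1  3.9] zaxis [-9.0e-04 -1.8e-03 -1.0e+00] q [-0.24 -0.12  2.02 -0.    1.24  0.04]
```

View pics/s4.png

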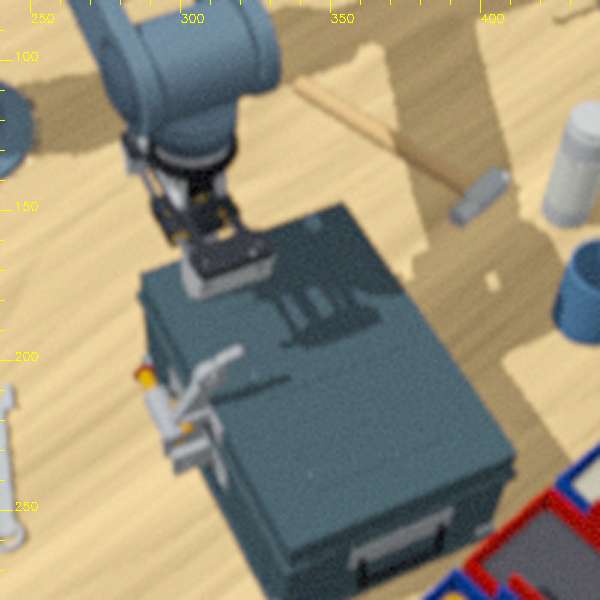

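Nearly shut; push a little further until the force rises.

Request:
jog_arm(
  series=[
    [0,0,0.004,0],
    [0,0,0.003,0],
    [0,0,0.003,0],
  ],
)

```text
t: 5.03
tcp_pos: [0.4788, -0.0019, 0.1597]
ee_rot: [[0.274, 0.962, -0.005], [0.962, -0.274, -0.002], [-0.003, -0.004, -1.0]]
force: [-30.5, 2.9, 63.6]
finger_gap: 0.0003
```

Request:
jog_arm(
  series=[
    [0.01,0,-0.03,0],
    [0,0.03,-0.04,0],
    [0,0.045,-0.02,0],
    [0,0.04,0,0],
  ],
)

```text
t: 5.52
tcp_pos: [0.5941, -0.0238, 0.2432]
ee_rot: [[0.275, 0.961, 0.003], [0.961, -0.275, -0.001], [0.0, 0.003, -1.0]]
force: [-0.2, -0.6, -0.1]
finger_gap: 0.0007
```

Run:
```python
from h import *
st()
crop("scene","s5.png",240,80,440,280,3)
crop("top","t5.png",260,90,420,250,4)
crop("","w5.png",0,0,640,400,1,wristcam())
st()
hx,hz=-.136,.152
for f in (3.6,3.3,3.0,2.7,2.4,2.1,1.8,1.57):
    r=.036;c,s=np.cos(f),np.sin(f);print(f,"A centre x,z",round(hx-r*s-.009*c+.008,4),round(hz-r*c+.009*s,4))
for f in (1.57,1.3,1.,.7,.5,.3,.1,0):
    r=.03;c,s=np.cos(f),np.sin(f);print(f,"B centre x,z",round(hx-r*s-.009*c-.008,4),round(hz-r*c+.009*s,4))
```

```text
t 5.53 tcp [ 0.5941 -0.0238  0.2432] chest [-0.0561 -0.0014  0.2432] yaw err deg -0.0 gap 0.0007 F [-0.2 -0.6 -0.1] zaxis [ 2.6e-03 -5.0e-04 -1.0e+00] q [-0.23  0.09  1.67  0.    1.39  0.05]
t 5.67 tcp [ 0.5922 -0.0236  0.2398] chest [-0.0565  0.0005  0.2398] yaw err deg -0.04 gap 0.0004 F [-0.6  0.1 -0.9] zaxis [-3.3e-03  8.0e-04 -1.0e+00] q [-0.23  0.09  1.67  0.    1.39  0.05]
3.6 A centre x,z -0.104 0.1803
3.3 A centre x,z -0.1134 0.1861
3.0 A centre x,z -0.1242 0.1889
2.7 A centre x,z -0.1352 0.1884
2.4 A centre x,z -0.1457 0.1846
2.1 A centre x,z -0.1545 0.1779
1.8 A centre x,z -0.161 0.1689
1.57 A centre x,z -0.164 0.161
1.57 B centre x,z -0.174 0.161
1.3 B centre x,z -0.1753 0.1526
1.0 B centre x,z -0.1741 0.1434
0.7 B centre x,z -0.1702 0.1349
0.5 B centre x,z -0.1663 0.13
0.3 B centre x,z -0.1615 0.126
0.1 B centre x,z -0.156 0.123
0 B centre x,z -0.153 0.122
```

View pics/s5.png

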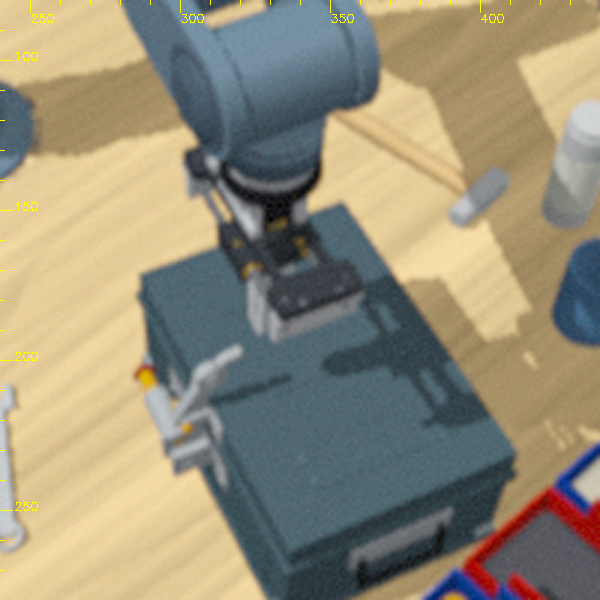

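View pics/w5.png

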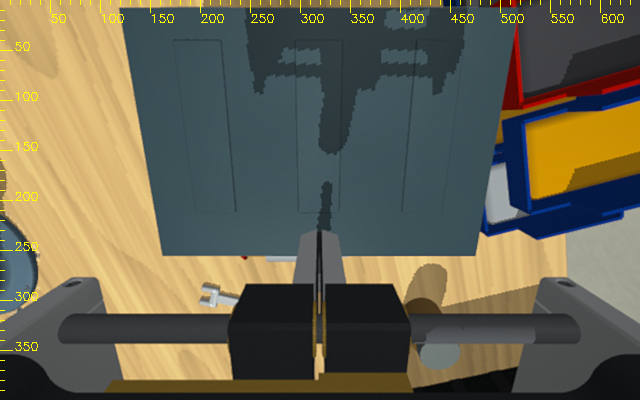

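View pics/t5.png

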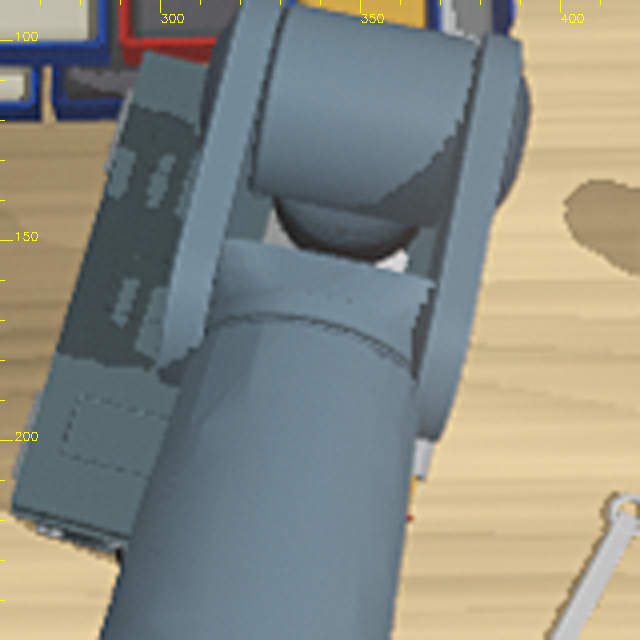

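Request:
jog_arm(
  series=[
    [0.006,0,0.03,0],
    [0,0,0.025,0],
    [-0.025,0,0,0],
    [-0.02,0,0,0],
    [-0.012,0,-0.002,0],
  ],
)

```text
t: 6.3
tcp_pos: [0.5773, -0.0733, 0.1885]
ee_rot: [[0.276, 0.961, -0.0], [0.961, -0.276, -0.0], [-0.0, -0.0, -1.0]]
force: [1.1, 0.4, -0.6]
finger_gap: 0.0004
```

Request:
jog_arm(
  series=[
    [-0.01,0,-0.002,0],
    [-0.01,0,0,0],
    [-0.008,0,0,0],
    [0,0,0,0],
  ],
)

```text
t: 6.8
tcp_pos: [0.5703, -0.1002, 0.1904]
ee_rot: [[0.276, 0.961, -0.0], [0.961, -0.276, -0.001], [-0.001, -0.0, -1.0]]
force: [-0.1, 0.1, -0.4]
finger_gap: 0.0008
```

Run:
```python
from h import *
st()
crop("scene","s6.png",240,80,440,280,3)
st()
```

```text
t 6.8 tcp [ 0.5703 -0.1002  0.1904] chest [-0.1361  0.0005  0.1904] yaw err deg -0.05 gap 0.0008 F [-0.1  0.1 -0.4] zaxis [-4.e-04 -8.e-04 -1.e+00] q [-0.37  0.09  1.76 -0.    1.29 -0.09]
t 6.85 tcp [ 0.5704 -0.1     0.1905] chest [-0.1358  0.0004  0.1905] yaw err deg -0.04 gap 0.0002 F [-0.2  0.4  0.3] zaxis [-1.e-04 -8.e-04 -1.e+00] q [-0.37  0.09  1.76 -0.    1.29 -0.09]
```

View pics/s6.png

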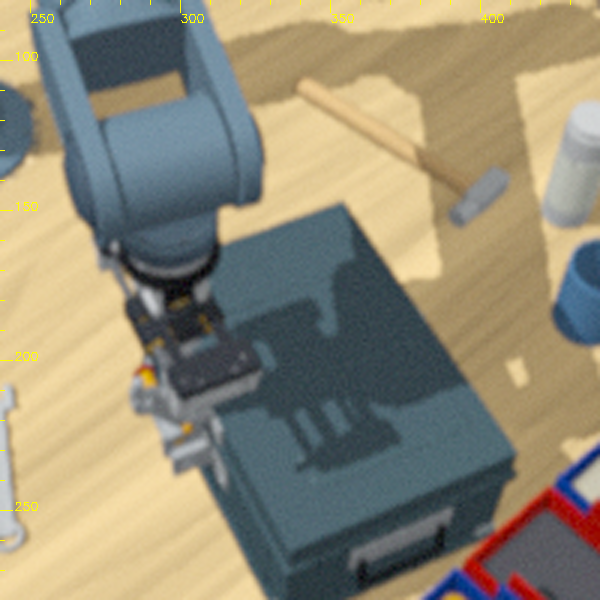

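Request:
jog_arm(
  series=[
    [-0.01,0,0.006,0],
    [-0.009,0,0.007,0],
    [-0.008,0,0.009,0],
    [-0.008,0,0.01,0],
    [-0.006,0,0.007,0],
  ],
)

```text
t: 7.48
tcp_pos: [0.5592, -0.1373, 0.1504]
ee_rot: [[0.275, 0.961, 0.0], [0.961, -0.275, 0.004], [0.004, -0.001, -1.0]]
force: [-0.0, 0.6, 0.7]
finger_gap: 0.0005
```

Run:
```python
from h import *
st()
crop("scene","s7.png",240,120,400,280,4)
crop("","w7.png",0,0,640,400,1,wristcam())
```

```text
t 7.47 tcp [ 0.5592 -0.1373  0.1504] chest [-0.1748  0.001   0.1504] yaw err deg -0.02 gap 0.0005 F [-0.   0.6  0.7] zaxis [ 2.0e-04  4.2e-03 -1.0e+00] q [-0.44  0.13  1.8   0.    1.22 -0.16]
```

View pics/s7.png

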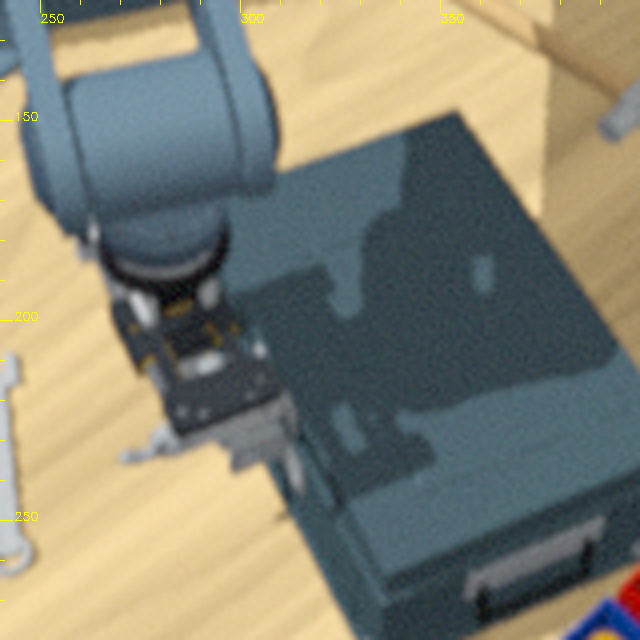

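View pics/w7.png

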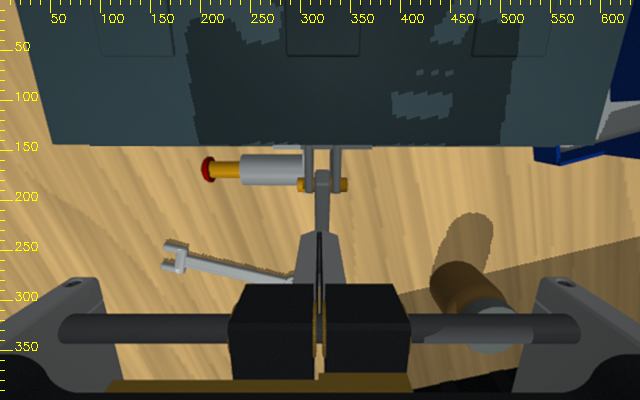

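Request:
jog_arm(
  series=[
    [0,0,0.008,0],
    [0.001,0,0.008,0],
    [0.004,0,0.006,0],
    [0.006,0,0.003,0],
    [0.006,0,0.002,0],
  ],
)

```text
t: 8.2
tcp_pos: [0.5635, -0.1225, 0.1239]
ee_rot: [[0.275, 0.961, -0.001], [0.961, -0.275, -0.001], [-0.001, -0.001, -1.0]]
force: [-0.9, -4.4, -1.9]
finger_gap: 0.0006
```

Run:
```python
from h import *
st()
crop("","w8.png",0,0,640,400,1,wristcam())
```

```text
t 8.2 tcp [ 0.5635 -0.1225  0.1239] chest [-0.1594  0.001   0.1239] yaw err deg -0.0 gap 0.0006 F [-0.9 -4.4 -1.9] zaxis [-1.4e-03 -9.0e-04 -1.0e+00] q [-0.41  0.16  1.81 -0.    1.17 -0.13]
```

View pics/w8.png

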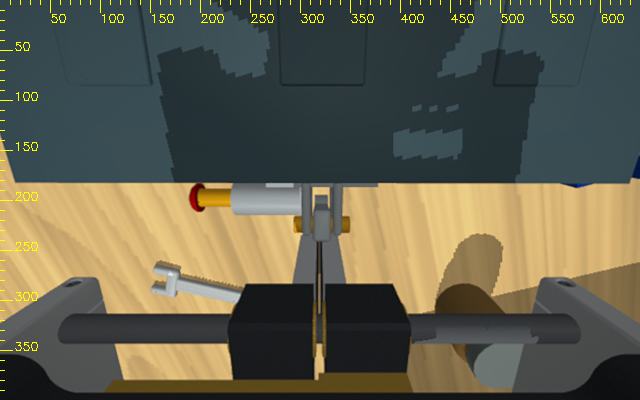

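Request:
jog_arm(
  series=[
    [0.004,0,0.001,0],
    [0.004,0,0,0],
    [0.003,0,0,0],
    [0,0,0,0],
  ],
)

```text
t: 8.75
tcp_pos: [0.5651, -0.1167, 0.1231]
ee_rot: [[0.275, 0.961, -0.005], [0.961, -0.275, -0.01], [-0.011, -0.002, -1.0]]
force: [-7.6, -20.5, -4.7]
finger_gap: 0.0004
```

Run:
```python
from h import *
st()
```

```text
t 8.75 tcp [ 0.5651 -0.1167  0.1231] chest [-0.1534  0.001   0.1231] yaw err deg 0.01 gap 0.0004 F [ -7.6 -20.5  -4.7] zaxis [-0.0046 -0.0096 -0.9999] q [-0.39  0.17  1.81 -0.01  1.17 -0.11]
```

Request:
jog_arm(
  series=[
    [0.002,0,0,0],
    [0,0,0,0],
  ],
)

```text
t: 9.0
tcp_pos: [0.5651, -0.1166, 0.1231]
ee_rot: [[0.275, 0.961, -0.006], [0.961, -0.275, -0.013], [-0.014, -0.002, -1.0]]
force: [-9.6, -28.7, -3.5]
finger_gap: 0.0006
```

Run:
```python
from h import *
st()
```

```text
t 9.0 tcp [ 0.5651 -0.1166  0.1231] chest [-0.1533  0.001   0.1231] yaw err deg 0.0 gap 0.0006 F [ -9.6 -28.7  -3.5] zaxis [-0.0059 -0.0129 -0.9999] q [-0.39  0.17  1.81 -0.02  1.17 -0.11]
```

Request:
jog_arm(
  series=[
    [-0.025,0,0,0],
    [0,0,-0.05,0],
    [0.02,-0.05,-0.03,0],
    [0.02,-0.05,0,0],
    [0,-0.06,0,0],
  ],
)

```text
t: 9.62
tcp_pos: [0.4174, -0.0496, 0.2046]
ee_rot: [[0.274, 0.962, 0.003], [0.962, -0.274, 0.002], [0.002, 0.002, -1.0]]
force: [0.2, 0.4, 2.1]
finger_gap: 0.0002
```

Run:
```python
from h import *
st()
crop("","w9.png",0,0,640,400,1,wristcam())
crop("scene","s9.png",240,120,400,280,4)
T=crop("top","t9.png",300,140,420,260,5)
```

```text
t 9.62 tcp [ 0.4174 -0.0496  0.2046] chest [-0.1295  0.1614  0.2046] yaw err deg 0.09 gap 0.0002 F [0.2 0.4 2.1] zaxis [ 0.0026  0.0017 -1.    ] q [-0.39 -0.33  2.12  0.    1.36 -0.11]
```

View pics/w9.png

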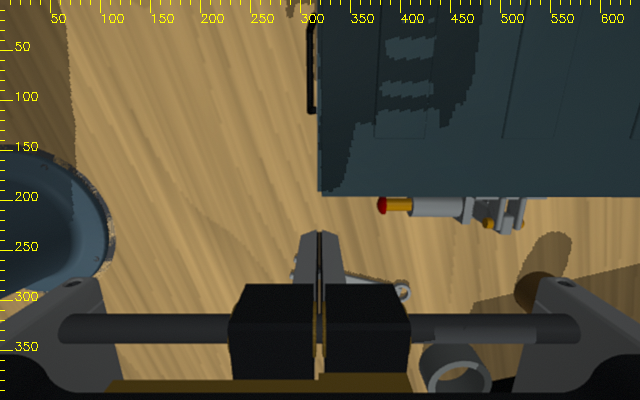

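View pics/s9.png

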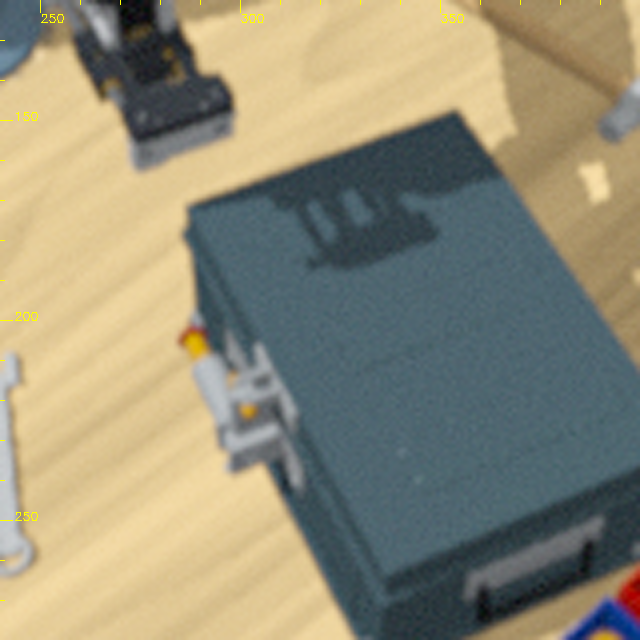

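View pics/t9.png

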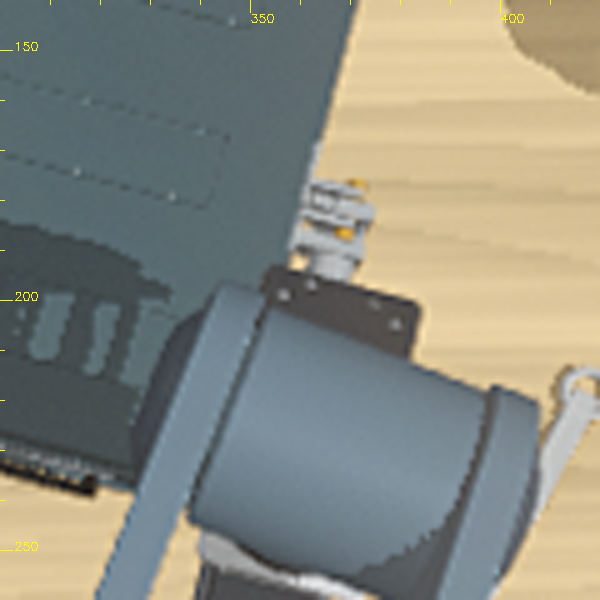

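Run:
```python
from h import *
c=wristcam();S=optics.capture("scene")
def red(c,box):
    x0,y0,x1,y1=box;p=c["pixels"][y0:y1,x0:x1].astype(int)
    m=(p[...,0]>90)&(p[...,1]<50)&(p[...,2]<60);v,u=np.nonzero(m)
    return (u.mean()+x0,v.mean()+y0),len(u),(u.min()+x0,u.max()+x0,v.min()+y0,v.max()+y0)
a=red(c,(350,180,420,230));b=red(S,(275,190,310,220));print(a,b)
X,e=tri((c,a[0]),(S,b[0]));print(L(X),e)
print(proj(c,W((-.136,.097,.097))),proj(S,W((-.136,.097,.097))),proj(c,W((-.136,.065,.097))))
print(L(onz(c,a[0],.097)),L(onz(S,b[0],.097)))
```

```text
<stdin>:6: RuntimeWarning: Mean of empty slice.
  ret = ret.dtype.type(ret / rcount)
Traceback (most recent call last):
ValueError: zero-size array to reduction operation minimum which has no identity
```

Run:
```python
from h import *
c=wristcam();S=optics.capture("scene")
def red(c,box):
    x0,y0,x1,y1=box;p=c["pixels"][y0:y1,x0:x1].astype(int)
    m=(p[...,0]>80)&(p[...,1]<.5*p[...,0])&(p[...,2]<.6*p[...,0])&(p[...,0]>p[...,1]*2.2);v,u=np.nonzero(m)
    return ((u.mean()+x0,v.mean()+y0),len(u)) if len(u) else None
a=red(c,(350,180,420,230));b=red(S,(275,190,310,220));print(a,b);st()
if a: print(L(onz(c,a[0],.097)))
if b: print(L(onz(S,b[0],.097)))
if a and b:
  X,e=tri((c,a[0]),(S,b[0]));print(L(X),e)
print(proj(c,W((-.136,.097,.097))),proj(S,W((-.136,.097,.097))),proj(c,W((-.136,.065,.097))))
```

```text
((np.float64(381.2906976744186), np.float64(205.13953488372093)), 86) None
t 9.97 tcp [ 0.4191 -0.0517  0.2043] chest [-0.1311  0.1592  0.2043] yaw err deg -0.02 gap 0.0006 F [ 0.4 -1.1  0.1] zaxis [ 1.3e-03  3.0e-04 -1.0e+00] q [-0.39 -0.33  2.11  0.    1.35 -0.11]
[-0.13760321  0.09261541  0.097     ]
[377.28426969 203.71103003] [286.85508237 203.07934207] [407.20355097 203.68482012]
```

Request:
jog_arm(
  series=[
    [-0.006,0,0.04,0],
    [0,0,0.04,0],
    [0,0,0.038,0],
    [0,0.015,0,0],
    [0,0.01,0,0],
  ],
)

```text
t: 10.6
tcp_pos: [0.4415, -0.0646, 0.0852]
ee_rot: [[0.276, 0.961, -0.001], [0.961, -0.276, 0.001], [0.0, -0.001, -1.0]]
force: [-1.0, -0.3, 0.2]
finger_gap: 0.0003
```

Run:
```python
from h import *
st()
crop("","w10.png",250,100,550,325,2,wristcam())
crop("scene","s10.png",240,120,400,280,4)
st()
```

```text
t 10.6 tcp [ 0.4415 -0.0646  0.0852] chest [-0.1374  0.1341  0.0852] yaw err deg -0.04 gap 0.0003 F [-1.  -0.3  0.2] zaxis [-8.e-04  7.e-04 -1.e+00] q [-0.4  -0.09  2.15  0.    1.08 -0.12]
t 10.7 tcp [ 0.442  -0.0649  0.0861] chest [-0.1375  0.1336  0.0861] yaw err deg -0.03 gap 0.0003 F [0.3 0.6 0.4] zaxis [ 1.e-03 -2.e-04 -1.e+00] q [-0.4  -0.09  2.15  0.    1.08 -0.12]
```

View pics/w10.png

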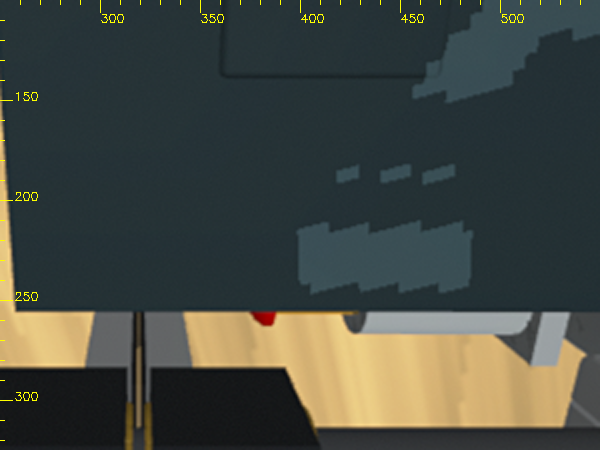

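View pics/s10.png

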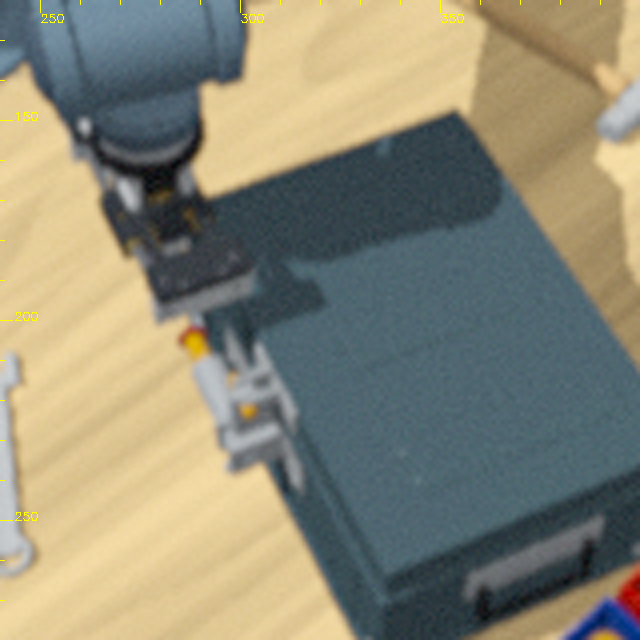

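Request:
jog_arm(
  series=[
    [0,0.01,0,0],
    [0,0.006,0,0],
    [0,0.006,0,0],
    [0,0.006,0,0],
    [0,0,0,0],
  ],
)

```text
t: 11.32
tcp_pos: [0.4674, -0.072, 0.0856]
ee_rot: [[0.275, 0.961, 0.0], [0.961, -0.275, -0.0], [-0.0, 0.0, -1.0]]
force: [0.8, -0.2, -0.5]
finger_gap: 0.0005
```

Request:
jog_arm(
  series=[
    [0,0.005,0,0],
    [0,0.005,0,0],
    [0,0,0,0],
  ],
)

```text
t: 11.7
tcp_pos: [0.4771, -0.0748, 0.0856]
ee_rot: [[0.275, 0.961, 0.001], [0.961, -0.275, -0.0], [-0.0, 0.001, -1.0]]
force: [0.3, 0.2, 0.1]
finger_gap: 0.0003
```

Run:
```python
from h import *
st()
crop("scene","s11.png",240,150,360,270,5)
```

```text
t 11.7 tcp [ 0.4771 -0.0748  0.0856] chest [-0.1373  0.0971  0.0856] yaw err deg -0.02 gap 0.0003 F [0.3 0.2 0.1] zaxis [ 5.e-04 -2.e-04 -1.e+00] q [-0.39 -0.    2.06  0.    1.08 -0.11]
```

View pics/s11.png

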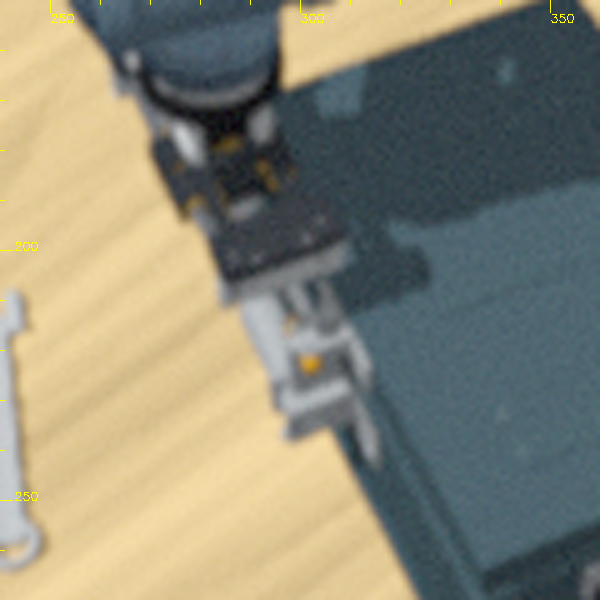

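Request:
jog_arm(
  series=[
    [0,0.004,0,0],
    [0,0.004,0,0],
    [0,0.003,0,0],
    [0,0,0,0],
  ],
)

```text
t: 12.25
tcp_pos: [0.4876, -0.0778, 0.0856]
ee_rot: [[0.275, 0.961, 0.0], [0.961, -0.275, -0.0], [-0.0, 0.0, -1.0]]
force: [-1.0, -0.2, 0.7]
finger_gap: 0.0008
```

Request:
jog_arm(
  series=[
    [0,0.003,0,0],
    [0,0.002,0,0],
    [0,0,0,0],
  ],
)

```text
t: 12.62
tcp_pos: [0.4893, -0.0781, 0.0851]
ee_rot: [[0.275, 0.961, -0.008], [0.962, -0.275, 0.002], [-0.0, -0.009, -1.0]]
force: [-11.1, 2.2, 8.9]
finger_gap: 0.0003
```

Run:
```python
from h import *
st()
crop("","w12.png",250,100,550,325,2,wristcam())
crop("scene","s12.png",240,150,360,270,5)
```

```text
t 12.62 tcp [ 0.4893 -0.0781  0.0851] chest [-0.1372  0.0845  0.0851] yaw err deg 0.02 gap 0.0003 F [-11.1   2.2   8.9] zaxis [-0.0082  0.0023 -1.    ] q [-0.39  0.04  2.03 -0.    1.09 -0.11]
```

View pics/s12.png

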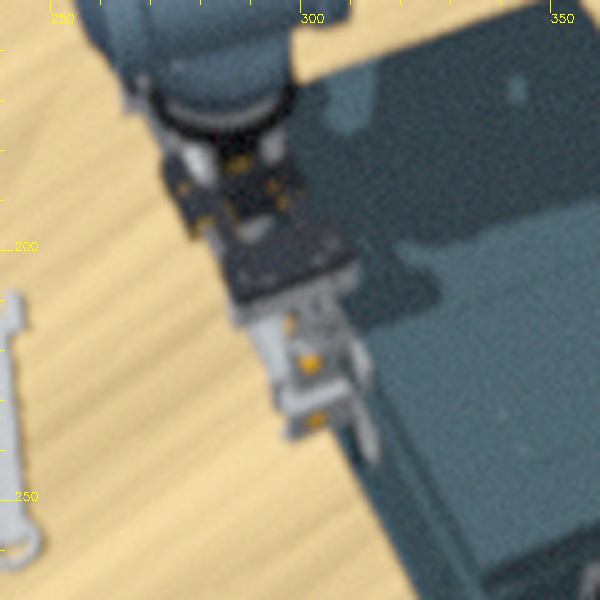

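View pics/w12.png

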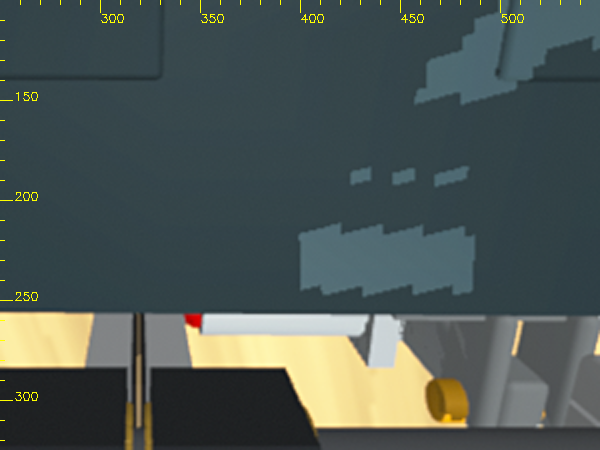

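Request:
jog_arm(
  series=[
    [0,0.002,0,0],
    [0,0.001,0,0],
    [0,0,0,0],
  ],
)

```text
t: 13.1
tcp_pos: [0.4894, -0.0781, 0.0847]
ee_rot: [[0.274, 0.962, -0.016], [0.962, -0.274, 0.004], [-0.0, -0.016, -1.0]]
force: [-19.6, 4.2, 15.5]
finger_gap: 0.0
```

Request:
jog_arm(
  series=[
    [0,-0.01,0,0],
    [0,-0.04,0,0],
    [0,-0.03,-0.05,0],
    [0,-0.02,-0.06,0],
    [0,0,0,0],
  ],
)

```text
t: 13.72
tcp_pos: [0.4016, -0.0535, 0.2004]
ee_rot: [[0.275, 0.961, 0.012], [0.961, -0.275, -0.005], [-0.002, 0.013, -1.0]]
force: [-0.1, -0.3, -1.4]
finger_gap: 0.0008
```

Run:
```python
from h import *
st()
c=crop("","w13.png",250,80,550,305,2,wristcam())
crop("scene","s13.png",240,150,360,270,5)
T=crop("top","t13.png",300,140,420,260,5)
p=c["pixels"].astype(int);x0,y0=330,150;p=p[y0:300,x0:460]
m=(p[...,0]>80)&(p[...,1]*2.2<p[...,0])&(p[...,2]<.6*p[...,0]);v,u=np.nonzero(m)
print(len(u), L(onz(c,(u.mean()+x0,v.mean()+y0),.097)) if len(u) else '')
print(proj(c,W((-.136,.065,.097))),proj(c,W((-.136,.073,.097))),u.min()+x0,u.max()+x0)
```

```text
t 13.72 tcp [ 0.4016 -0.0535  0.2004] chest [-0.1376  0.1755  0.2004] yaw err deg -0.02 gap 0.0008 F [-0.1 -0.3 -1.4] zaxis [ 0.012  -0.0052 -0.9999] q [-0.41 -0.38  2.16  0.    1.35 -0.14]
98 [-0.13854567  0.06421274  0.097     ]
[422.57111766 197.97790023] [414.99661593 198.0077509 ] 419 427
```

View pics/s13.png

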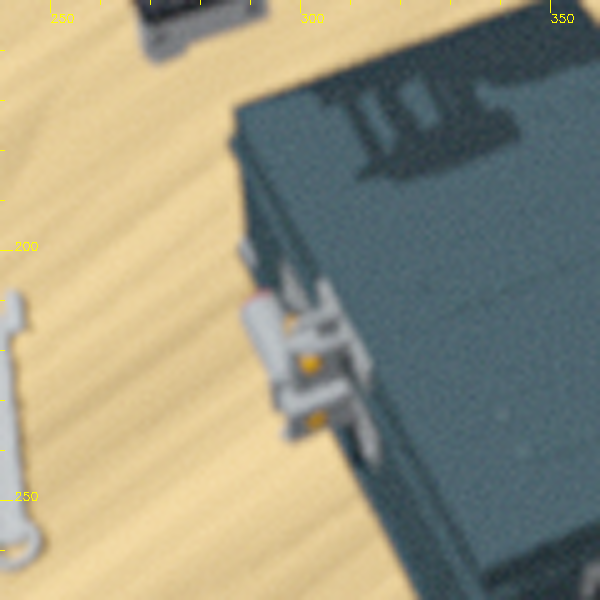

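View pics/w13.png

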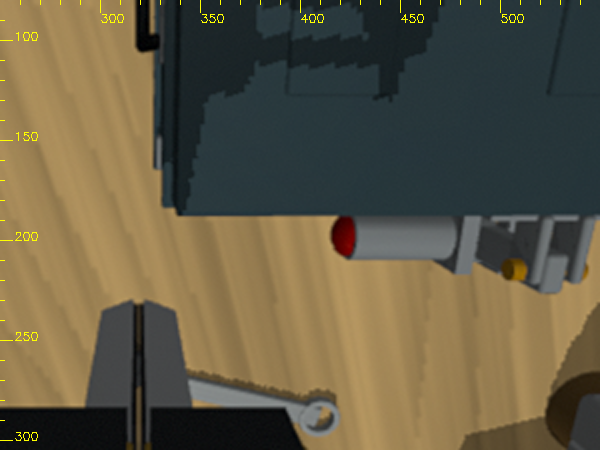

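View pics/t13.png

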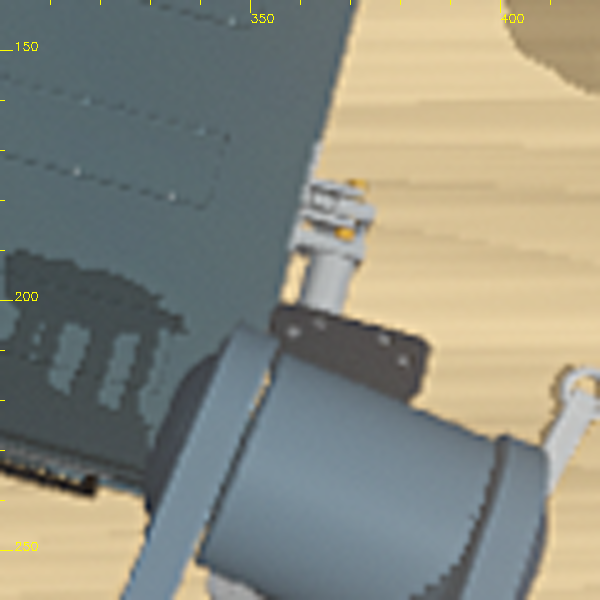

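Request:
jog_arm(
  series=[
    [0,-0.02,-0.03,0],
    [0,0,0,0],
    [0,0,0,0],
  ],
)

```text
t: 14.25
tcp_pos: [0.3796, -0.0468, 0.2231]
ee_rot: [[0.275, 0.961, -0.002], [0.961, -0.275, 0.001], [0.0, -0.003, -1.0]]
force: [0.2, -0.7, 0.4]
finger_gap: 0.0006
```

Run:
```python
from h import *
st()
crop("scene","s14.png",120,80,520,380,2)
print(env.job_done()); st()
```

```text
t 14.25 tcp [ 0.3796 -0.0468  0.2231] chest [-0.1372  0.1986  0.2231] yaw err deg -0.02 gap 0.0006 F [ 0.2 -0.7  0.4] zaxis [-0.0024  0.0011 -1.    ] q [-0.42 -0.46  2.18  0.    1.43 -0.14]
the job is handed in; nothing more can be done
None
the job is handed in; nothing more can be done
```

View pics/s14.png

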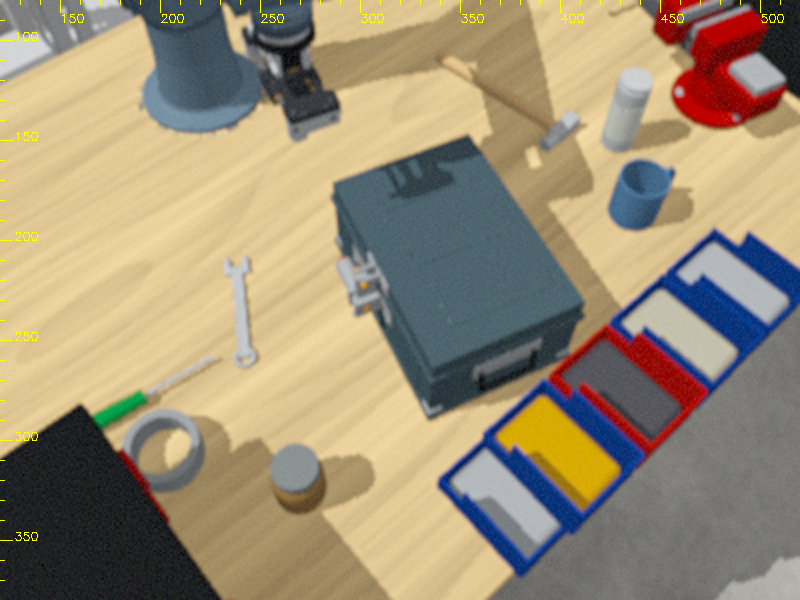

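The chest is shut, hasped and pinned, and I handed the job in at 14.3 s of robot time. `job_done` gave no verdict.

- **Lid:** pushed down along its arc until it stopped hard at about 64 N, with the fingertip at z = 0.1597 m against the expected 0.160 m.
- **Hasp:** swung over and pressed against its stop at about 30 N. The finger stopped within 0.3 mm of where the geometry puts it for angle 0.
- **Pin:** pushed about 28 mm. It met almost no resistance until the head reached the tube, then the force rose to about 25 N with no further travel.
- **Last pictures:** the red head sits flush on the tube mouth, and the yellow nose appears in the far ear. The tongue is between the ears and the lid is shut. In the last picture the bystanders look where they were, judged by eye, and the gripper is clear of everything.

**Checks that missed or disagreed:**
- The colour mask found no red in the scene camera, so I located the pin head from the wrist camera alone before pushing. That camera put it at y = 93 mm, near the outer end of the expected range.
- The same one-camera check after pushing put the head's centre at chest y = 64 mm, where about 69 mm was expected. That 5 mm gap is more than the 3.5 mm tolerance. The arm had not fully settled for that picture, so I relied on the hard stop and the flush head instead.

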